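# Coast test of a welding turntable with a hand probe

## Robot

A 6-joint arm with a two-finger parallel gripper is mounted at the origin on the work surface. World frame = base frame: x ahead of the robot, y to its left, z up, the work surface at z = 0. Lengths are in m, angles in rad, forces in N, time in s.
With the tool pointing down it reaches from about 0.35 to 0.975 m from the base axis. Payload 17.4 kg.
Tool frame: the origin (TCP) lies at the very end of the fingers, on their centre line; the grasp point (between the pads) lies env.pinch_z behind it (env.pinch_z is the distance from the TCP to the grasp point, in m); z points along the fingers, y is the line along which they close (so a half turn about z gives the same grasp; the last joint's range is limited). The gripper opens to 85 mm and grips with 20 to 120 N. Pads are 22 mm wide; open, the fingers measure 114 mm over their backs; the gripper's body (76 mm by 85 mm) begins 54 mm behind the grasp point. The pads swing forward as they close: fully open they stand 13 mm farther back than shut.
Start: joints at [-1.31, 0.116, 1.442, -0, 1.584, -0.038], TCP at [0.199, -0.645, 0.231] pointing down, gripper open.
Joint ranges: [-2.83, 2.83], [-0.83, 2.19], [0.07, 2.5], [-1.14, 4.28], [0.01, 3], [-2.97, 2.97]. Speed limits (rad/s): [1.89, 1.89, 2.22, 3.14, 3.14, 3.14].

## Interface

Orientations are given as a 3x3 rotation matrix whose columns are the frame's x, y, z axes.
In Python, from workcell import env gives the robot as it stands. The module is installed in compiled form; this text tells all that it offers.
- The arm moves only by the shell command python3 -m handwheel 'ROWS'. ROWS is JSON, a list that holds one entry, the list of rows, each a list of 7 numbers: the shift along the world's x, y, z in mm, then the turn, a rotation vector about the world's x, y, z in rad, then the finger opening in mm, from 0 to 85.4. In form: [[[dx, dy, dz, rx, ry, rz, claw], ...]]. A call has 1 to 10 rows; each row is the pose to reach, as a shift and turn from the pose commanded when the call began; what a row does not reach only later rows make up. A row lasts 1/12 s, in which the tool goes at most 41.7 mm and 7.16 degrees, less where a joint would pass 70% of its speed; a pose out of reach is approached as far as the arm can. A call with a gripper value outside its range is refused whole. The fingers move at their own pace and stop on an object; the grip force is fixed at half the most. Time passes only in rows, so rows that repeat a pose let the fingers close. It gives the time, the measured TCP pose, the force, the opening and the grip force at its end, in the units of the state.
- env.state(): the state, without advancing time (a new reading comes with each control period).
- env.read_camera(name): name is "scene" or "top" or "wrist"; returns a dict with "img" (480x640x3 uint8, blue, green, red), "fx", "fy", "cx", "cy" (pixels), "pose" (4x4, takes a point from camera to world coordinates). Camera axes: x right, y up, looking along -z (the intrinsics and any distortion apply to the point x, -y, -z); pixel columns grow to the right and rows downward; lengths in m; the calibration is good to about 2 mm. A picture is of the moment at which its call begins. There is no depth.
- env.sign_off(): hands the job in; it is judged then, once.
Trained networks look in the newest picture that a camera, given by its name, has taken for a name from the list of things; names that differ only in an ending like _2 or _b are one class to them, and where a whole thing is asked for, a point or a joint stands for the part that bears it (a point fixed in the world has none). Each returns a list of dicts, best first, with "conf" (0 to 1); they miss things now and then, are a little off and sometimes report something else, mostly with a low value. They report only what shows in the picture. A call takes as long as a camera call. They do not tell look-alikes from the thing itself.
- env.recognise(camera, thing): "at" ([x, y, z] in m, in the coordinates of the camera as it stood for that picture, good to about 4 mm: the middle of the surface that is visible of it).
- env.trace(camera, thing): "region" (480x640 bool, what is visible of it).
- env.place_of(camera, thing): "at" ([x, y, z] in m, in the coordinates of the camera as it stood for that picture, good to about 4 mm: a listed point, or the origin of a listed thing).
The state is a dict: "time": time; "joint_pos": joint angles; "dq": joint speeds; "effort": joint torques, N m; "tool_pos": TCP position; "tool_rot": TCP orientation; "contact_force": force on the tool from outside, world axes, zero at the start; "ft_torque": the same for the moment, N m; "width": finger opening in m; "finger_force": force on a finger pad.
Only numpy, scipy, OpenCV 4.12 (cv2) and the standard library are available. Lean on these libraries where they do the work, as an engineer would, in place of code of your own. Each camera call takes 0.05 s, during which the arm holds its last target. There are 200 camera calls.

## Task

Lift the hand probe out of its stand and, holding it upright, use it to push the turntable gently by its tall post, to roughly one turn in six seconds, either way round. Then let go of the post and keep the probe's tip over the head of the low brass stud, two to three centimetres above it, while the table coasts: follow it like this without touching the table for at least four seconds of turning, and on until the table has come to rest. The program finishes while holding the probe still over the stopped stud; leave the other things on the bench alone.

Things in the scene. Friction and masses are not known exactly. Their poses are not given: they have to be found in the camera images.
- positioner: welding positioner standing on the bench, fixed: grey round foot 210 mm across and 44 mm high that carries a round aluminium turning table, 280 mm across, 12 mm thick, its upper face 62 mm above the bench. A dark hub 70 mm across at its centre stands 12 mm above that face. The origin lies on the bench on the vertical turning axis
- turntable (a joint): angle of the turning table about the vertical, rad, growing anticlockwise seen from above; 0 when the post lies to +x of the axis. It turns freely for many turns both ways on a bearing: nominal mass 2.0 kg (unknown within about 30 %), inertia about 0.02 kg m2, dry friction 0.0012 N m and viscous friction 0.0016 N m s/rad, so that from 1 rad/s it coasts about 8 to 14 s
- post_top (a point): centre of the top of the tall steel post on the turning table, for pushing: 30 mm diameter (its lowest 4 mm 40 mm wide), 60 mm high above the table's face, axis 105 mm from the turning axis. This point is 122 mm above the bench
- stud_top (a point): centre of the top of the low brass stud on the turning table: flat round head 40 mm across, 16 mm high above the table's face, 105 mm from the turning axis, 120 degrees anticlockwise (seen from above) of the post. This point is 78 mm above the bench
- probe: hand probe, 0.12 kg, a plain grey upright cylinder 30 mm in diameter and 130 mm long; its lowest 22 mm taper to a 16 mm wide tip. Origin at the tip's end, z along the probe to its upper end. At the start it stands in the stand, its tip 10 mm above the bench and its top 140 mm above it
- probe_tip (a point): centre of the lower end face of the probe
- stand: black block 80 x 80 x 45 mm, fixed to the bench, with one upright hole 36 mm wide and 35 mm deep at its centre in which the probe stands; to the left or to the right of the positioner. Origin under its centre
- tin: closed steel can 72 mm across, 90 mm high; origin under its centre
- meter: multimeter lying flat, 90 x 160 x 36 mm; origin under its centre
- spool: empty wire spool standing on its flange, 64 mm across, 50 mm high; origin under its centre
- heatsink: finned aluminium heat sink 90 x 70 x 40 mm, beyond the turning table; origin under its centre
- screwdriver: screwdriver lying near the robot
- wrench: steel wrench lying near the robot
Things that resemble listed ones, but are neither listed nor needed, are in the scene too. Leave any blue look-alike of the probe alone.

How it is judged:
By the outcome, as a careful person would: the job done as asked, in the order asked, and still so for the second after the job is handed in, while the arm keeps its last pose, push and grip.
It also fails if it takes over 72 s, if anything falls off the work surface, if the arm or the gripper's body presses on something with over 40 N, if the wrist force passes 120 N, or if a joint passes its speed limit or range.

## Working session

There is one attempt and no reset: what is moved stays moved. The work goes in short steps, Python scripts to look and compute and a shell command to move; the robot and the scene stay as the last step left them, time stands still between calls to the robot, and variables do not carry over. Pictures are saved under pics/ and viewed, at most 10 in all, crops included, and the job is handed in when it is done.

```bash
mkdir -p pics
cat > h.py <<'E'
import numpy as np, cv2
from workcell import env
def cam(n):
    c=env.read_camera(n); return c
def w(c,p):
    P=np.array(c["pose"]); return (P[:3,:3]@np.array(p)+P[:3,3])
def pix(c,p):
    P=np.array(c["pose"]); q=P[:3,:3].T@(np.array(p)-P[:3,3]); return (c["cx"]+c["fx"]*q[0]/-q[2], c["cy"]-c["fy"]*q[1]/-q[2])
def ray(c,u,v,z):
    P=np.array(c["pose"]); d=P[:3,:3]@np.array([(u-c["cx"])/c["fx"],-(v-c["cy"])/c["fy"],-1]); o=P[:3,3]; return o+d*(z-o[2])/d[2]
E
python3 - <<'E'
from h import *
for n in("scene","top"):
    c=cam(n); cv2.imwrite(f"pics/{n}0.png",c["img"]); print(n,[k for k in c],np.round(c["pose"],2).tolist())
    for t in("probe","probe_tip","stand","positioner","post_top","stud_top","turntable","tin","spool","meter","heatsink"):
        try: print(t,[(np.round(w(c,d["at"]),3).tolist(),round(d["conf"],2),np.round(pix(c,w(c,d["at"]))).tolist()) for d in env.place_of(n,t)[:3]])
        except Exception as e: print(t,e)
s=env.state(); print(env.pinch_z,s["time"],s["tool_rot"],s["width"])
E
```

```text
scene ['img', 'fx', 'fy', 'cx', 'cy', 'pose'] [[-0.75, -0.46, 0.48, 1.14], [0.66, -0.51, 0.55, 0.71], [-0.01, 0.73, 0.69, 0.96], [0.0, 0.0, 0.0, 1.0]]
probe [([0.353, 0.33, 0.003], 0.83, [501.0, 304.0]), ([0.459, 0.316, 0.01], 0.66, [465.0, 325.0]), ([0.561, 0.348, -0.006], 0.55, [443.0, 367.0])]
probe_tip [([0.463, 0.316, 0.011], 0.94, [464.0, 326.0]), ([0.358, 0.328, 0.001], 0.71, [499.0, 306.0]), ([0.564, 0.348, -0.001], 0.63, [442.0, 367.0])]
stand [([0.469, 0.315, 0.002], 0.61, [461.0, 329.0])]
positioner [([0.577, 0.0, 0.001], 0.92, [321.0, 272.0])]
post_top [([0.484, -0.045, 0.123], 0.66, [338.0, 204.0])]
stud_top [([0.664, -0.059, 0.078], 0.74, [272.0, 253.0])]
turntable it knows: heatsink, meter, positioner, post_top, probe, probe_tip, screwdriver, spool, stand, stud_top, tin, wrench
tin [([0.471, -0.321, 0.002], 0.79, [273.0, 187.0])]
spool [([0.64, -0.333, 0.0], 0.78, [217.0, 214.0])]
meter []
heatsink [([0.767, 0.112, 0.001], 0.95, [285.0, 349.0])]
top ['img', 'fx', 'fy', 'cx', 'cy', 'pose'] [[0.01, 0.99, -0.15, 0.4], [-1.0, 0.01, -0.01, 0.02], [-0.01, 0.15, 0.99, 1.2], [
[... 521 characters left out ...]
27, [328.0, 236.0])]
stud_top [([0.667, -0.055, 0.08], 0.84, [353.0, 190.0])]
turntable it knows: heatsink, meter, positioner, post_top, probe, probe_tip, screwdriver, spool, stand, stud_top, tin, wrench
tin [([0.475, -0.323, 0.002], 0.77, [470.0, 281.0])]
spool [([0.643, -0.33, 0.003], 0.83, [470.0, 208.0])]
meter [([0.702, 0.343, 0.003], 0.68, [181.0, 182.0]), ([0.474, -0.321, 0.002], 0.57, [469.0, 282.0])]
heatsink [([0.767, 0.113, -0.0], 0.95, [280.0, 156.0]), ([0.702, 0.343, -0.001], 0.72, [181.0, 183.0])]
0.0187 1.1 [[ 9.55686862e-01  2.94385158e-01  3.56892929e-06]
 [ 2.94385158e-01 -9.55686862e-01 -1.41174168e-06]
 [ 2.99518303e-06  2.39982279e-06 -1.00000000e+00]] 0.0852719575316833
```

View pics/top0.png

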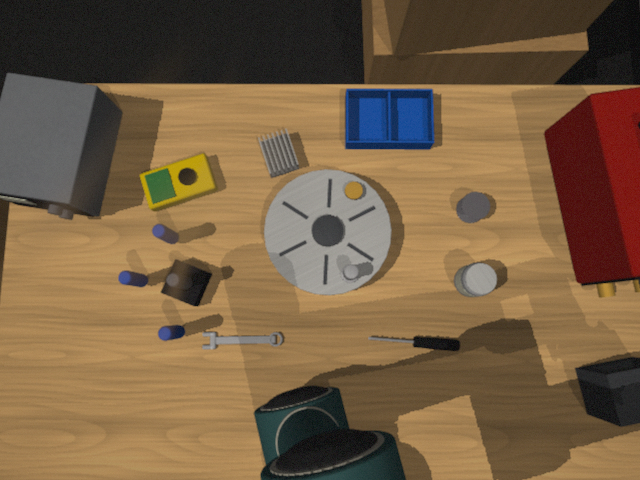

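Run:
```python
import cv2
a=cv2.imread("pics/scene0.png")[200:440,380:620]; cv2.imwrite("pics/crop1.png",cv2.resize(a,None,fx=2.4,fy=2.4))
```

```text
(no output)
```

View pics/crop1.png

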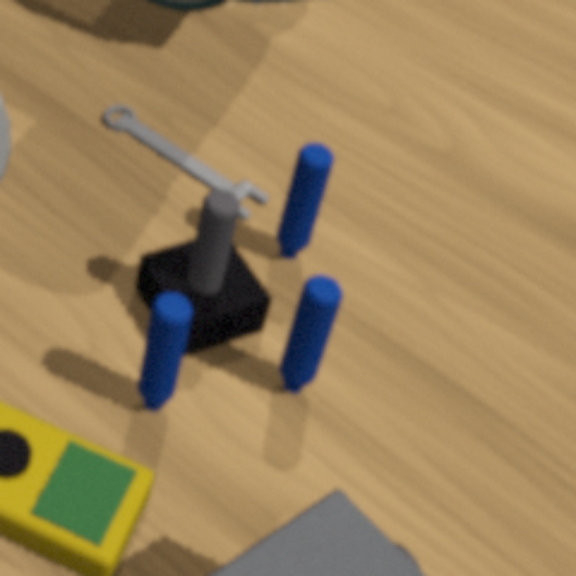

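The top picture shows the turntable hub at (328,231), the post at (351,271) and the brass stud at (354,190). Four things could be the probe: blue ones at (165,233), (132,278) and (171,332), and a grey one at about (175,282) standing in the black stand. The enlarged crop confirms that the grey one in the black stand is the probe.

The gripper can keep its present yaw, since it closes roughly along y. I'll move over to the stand first.

```bash
python3 -m handwheel '[[[40,60,0,0,0,0,85],[80,120,0,0,0,0,85],[120,160,0,0,0,0,85],[160,195,0,0,0,0,85],[200,225,0,0,0,0,85],[230,255,0,0,0,0,85],[250,290,0,0,0,0,85],[260,330,0,0,0,0,85],[267,370,0,0,0,0,85],[267,410,0,0,0,0,85]]]' ; python3 -m handwheel '[[[0,41,0,0,0,0,85],[0,82,0,0,0,0,85],[0,123,0,0,0,0,85],[0,164,0,0,0,0,85],[0,205,0,0,0,0,85],[0,246,0,0,0,0,85],[0,287,0,0,0,0,85],[0,328,0,0,0,0,85],[0,369,0,0,0,0,85],[0,410,0,0,0,0,85]]]'; python3 -m handwheel '[[[0,41,0,0,0,0,85],[0,82,0,0,0,0,85],[0,115,0,0,0,0,85],[0,135,0,0,0,0,85],[0,141,0,0,0,0,85],[0,141,0,0,0,0,85],[0,141,0,0,0,0,85],[0,141,0,0,0,0,85]]]'
python3 - <<'E'
from h import *
s=env.state(); print(s["time"],s["tool_pos"])
c=cam("wrist"); print(np.round(c["pose"],3).tolist()); im=c["img"].copy()
for t in("probe","probe_tip","stand"):
    print(t,[(np.round(w(c,d["at"]),3).tolist(),round(d["conf"],2)) for d in env.place_of("wrist",t)[:4]])
r=[(np.round(w(c,d["at"]),3).tolist(),round(d["conf"],2)) for d in env.recognise("wrist","probe")[:4]];print(r)
for p in((.466,.316,.14),(.466,.316,.045)):
    u=pix(c,p); cv2.circle(im,(int(u[0]),int(u[1])),4,(0,0,255),1)
cv2.imwrite("pics/w1.png",im)
E
```

```text
time: 1.93
tool_pos: [0.4422, -0.3105, 0.2312]
tool_rot: [[0.956, 0.295, 0.0], [0.295, -0.956, 0.0], [0.0, -0.0, -1.0]]
contact_force: [1.2, -0.3, -0.2]
width: 0.0853
finger_force: 0.0
time: 2.77
tool_pos: [0.4406, 0.0997, 0.2317]
tool_rot: [[0.956, 0.294, 0.001], [0.294, -0.956, 0.0], [0.001, 0.0, -1.0]]
contact_force: [0.8, -0.9, 0.1]
width: 0.085
finger_force: 0.0
time: 3.43
tool_pos: [0.4413, 0.2377, 0.2314]
tool_rot: [[0.956, 0.293, 0.0], [0.293, -0.956, -0.0], [0.0, 0.0, -1.0]]
contact_force: [0.6, 0.1, -0.2]
width: 0.0848
finger_force: 0.0
3.4333 [0.44131715 0.23772459 0.23142007]
[[0.293, 0.92, 0.261, 0.507], [-0.956, 0.282, 0.08, 0.258], [0.0, -0.273, 0.962, 0.374], [0.0, 0.0, 0.0, 1.0]]
probe [([0.468, 0.42, -0.003], 0.97), ([0.463, 0.312, 0.01], 0.93), ([0.358, 0.333, 0.003], 0.6), ([0.563, 0.352, -0.003], 0.59)]
probe_tip [([0.359, 0.33, -0.0], 0.97), ([0.568, 0.353, -0.001], 0.83), ([0.463, 0.314, 0.008], 0.65), ([0.471, 0.419, -0.002], 0.61)]
stand [([0.462, 0.316, -0.002], 0.78)]
[([0.466, 0.309, 0.143], 0.96), ([0.558, 0.34, 0.09], 0.93), ([0.469, 0.409, 0.113], 0.65), ([0.369, 0.328, 0.105], 0.57)]
```

View pics/w1.png

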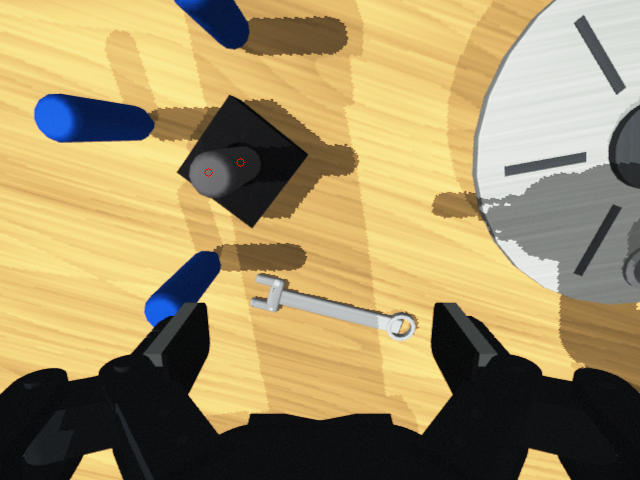

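The wrist picture shows the grey probe's top at (209,172) in the black stand. My position estimate projects onto it, so I'll descend and grip.

```bash
python3 -m handwheel '[[[12,38,0,0,0,0,85],[24,70,0,0,0,0,85],[24,77,0,0,0,0,85],[24,77,-30,0,0,0,85],[24,77,-65,0,0,0,85],[24,77,-100,0,0,0,85],[24,77,-130,0,0,0,85],[24,77,-146,0,0,0,85],[24,77,-146,0,0,0,85],[24,77,-146,0,0,0,85]]]'; python3 -m handwheel '[[[0,0,0,0,0,0,10],[0,0,0,0,0,0,10],[0,0,0,0,0,0,10],[0,0,0,0,0,0,10],[0,0,0,0,0,0,10],[0,0,0,0,0,0,10],[0,0,0,0,0,0,10],[0,0,0,0,0,0,10]]]'
```

```text
time: 4.52
tool_pos: [0.4651, 0.3153, 0.0853]
tool_rot: [[0.956, 0.294, -0.001], [0.294, -0.956, -0.001], [-0.001, 0.0, -1.0]]
contact_force: [0.6, -0.6, 0.4]
width: 0.0854
finger_force: 0.0
time: 5.18
tool_pos: [0.4655, 0.316, 0.0863]
tool_rot: [[0.956, 0.294, 0.001], [0.294, -0.956, 0.001], [0.001, -0.0, -1.0]]
contact_force: [-1.3, -0.3, 6.2]
width: 0.0288
finger_force: 58.8
```

```bash
python3 -m handwheel '[[[0,0,10,0,0,0,10],[0,0,25,0,0,0,10],[0,0,45,0,0,0,10],[0,0,70,0,0,0,10],[0,0,100,0,0,0,10],[0,0,125,0,0,0,10],[0,0,140,0,0,0,10],[0,0,140,0,0,0,10],[0,0,140,0,0,0,10],[0,0,140,0,0,0,10]]]'
python3 - <<'E'
from h import *
s=env.state(); print(s["time"],s["tool_pos"])
for n in("scene","top","wrist"):
    c=cam(n); cv2.imwrite(f"pics/{n}2.png",c["img"])
    for t in("probe_tip","probe","post_top","stud_top","positioner"):
        print(n,t,[(np.round(w(c,d["at"]),3).tolist(),round(d["conf"],2)) for d in env.place_of(n,t)[:4]])
E
```

```text
time: 6.02
tool_pos: [0.4648, 0.3155, 0.2236]
tool_rot: [[0.956, 0.294, -0.002], [0.294, -0.956, -0.001], [-0.002, 0.001, -1.0]]
contact_force: [-0.0, 0.8, -1.6]
width: 0.0286
finger_force: 59.1
6.0167 [0.46477291 0.31547414 0.22358103]
scene probe_tip [([0.47, 0.417, 0.004], 0.97), ([0.565, 0.351, 0.001], 0.72), ([0.463, 0.315, 0.147], 0.67), ([0.353, 0.329, -0.001], 0.66)]
scene probe [([0.466, 0.419, -0.001], 0.94), ([0.355, 0.329, 0.002], 0.83)]
scene post_top [([0.484, -0.049, 0.117], 0.81)]
scene stud_top [([0.664, -0.056, 0.079], 0.9)]
scene positioner [([0.579, 0.001, 0.001], 0.88)]
top probe_tip [([0.568, 0.35, -0.007], 0.62), ([0.642, -0.331, 0.003], 0.27)]
top probe [([0.568, 0.349, -0.001], 0.63)]
top post_top [([0.487, -0.043, 0.119], 0.86)]
top stud_top [([0.765, 0.116, -0.003], 0.7), ([0.668, -0.056, 0.078], 0.66)]
top positioner [([0.578, 0.001, 0.001], 0.96)]
wrist probe_tip [([0.464, 0.314, 0.147], 0.74), ([0.468, 0.42, 0.0], 0.72), ([0.573, 0.353, -0.002], 0.66)]
wrist probe [([0.46, 0.313, 0.15], 0.85), ([0.568, 0.353, -0.002], 0.67), ([0.467, 0.421, -0.0], 0.63)]
wrist post_top []
wrist stud_top []
wrist positioner []
```

View pics/scene2.png

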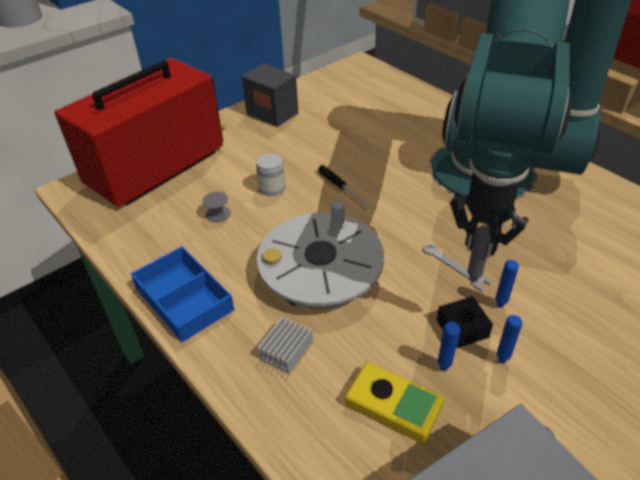

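The probe is held upright, with its tip near (480,280) in the scene picture and measured at z 0.147. The post is at about −153° and the stud at −33°. I'll push clockwise from the right side of the post so that the stud then comes round to the probe. First I'll carry the probe there.

```bash
python3 -m handwheel '[[[3,-20,0,0,0,0,10],[8,-60,0,0,0,0,10],[13,-100,0,0,0,0,10],[18,-140,0,0,0,0,10],[23,-180,0,0,0,0,10],[28,-220,0,0,0,0,10],[33,-260,0,0,0,0,10],[38,-300,0,0,0,0,10],[43,-340,0,0,0,0,10],[46,-370,0,0,0,0,10]]]'; python3 -m handwheel '[[[1,-20,0,0,0,0,10],[2,-26,0,0,0,0,10],[2,-26,-5,0,0,0,10],[2,-26,-25,0,0,0,10],[2,-26,-45,0,0,0,10],[2,-26,-57,0,0,0,10],[2,-26,-62,0,0,0,10],[2,-26,-62,0,0,0,10],[2,-26,-62,0,0,0,10]]]'
cat > look.py <<'E'
from h import *
import sys
A=np.array([.578,.001])
def th(p,off): d=np.array(p[:2])-A; return np.degrees(np.arctan2(d[1],d[0]))-off, np.linalg.norm(d)
out=[]
for n in ("scene","top","wrist"):
    c=cam(n); t=env.state()["time"]-.05   # corrected below
    for k,off,z in(("post_top",0,.122),("stud_top",120,.078)):
        for d in env.place_of(n,k)[:2]:
            p=w(c,d["at"]); a,r=th(p,off)
            if abs(r-.105)<.014 and abs(p[2]-z)<.02: out.append((round(t,3),n,k,round((a+540)%360-180,1),round(r,3),round(d["conf"],2)))
    if len(sys.argv)>1: 
        print(n,"tip",[(np.round(w(c,d["at"]),3).tolist(),round(d["conf"],2)) for d in env.place_of(n,"probe_tip")[:4] if w(c,d["at"])[2]>.05])
for o in out: print(*o)
s=env.state(); print(s["time"],np.round(s["tool_pos"],4))
E
python3 look.py tip
```

```text
time: 7.75
tool_pos: [0.511, -0.0571, 0.2255]
tool_rot: [[0.956, 0.293, 0.0], [0.293, -0.956, -0.0], [0.0, 0.001, -1.0]]
contact_force: [0.7, 0.2, -0.7]
width: 0.029
finger_force: 59.5
time: 8.5
tool_pos: [0.5134, -0.0798, 0.164]
tool_rot: [[0.955, 0.295, 0.001], [0.295, -0.955, -0.0], [0.001, 0.0, -1.0]]
contact_force: [0.3, 0.5, -0.2]
width: 0.029
finger_force: 59.4
scene tip [([0.511, -0.08, 0.087], 0.58)]
top tip []
wrist tip [([0.514, -0.081, 0.083], 0.57)]
8.5 scene post_top -153.3 0.108 0.6
8.7 top post_top -153.9 0.103 0.84
8.7 top stud_top -153.6 0.106 0.66
8.9 wrist post_top -152.3 0.107 0.8
9.1 [ 0.5131 -0.0803  0.1633]
```

The probe is beside the post and the table is at rest at −153°. Next I'll compute a smooth push path along the circle.

Run:
```python
from h import *
s=env.state(); p0=s["tool_pos"][:2]*1000
inc=[1,2,2,1.5,1.5,2,2.5,3,3.5,4, 4.4,4.8,4.8,4.8,4.8]
ph=-128.6-np.cumsum(inc); r=np.radians(ph)
P=np.c_[578+105*np.cos(r),1+105*np.sin(r)]
print(ph[-1]); print(np.round(P[:10]-p0,1).tolist()); print(np.round(P[10:]-P[9],1).tolist(), P[-1])
```

```text
-175.2
[[-2.1, 0.4], [-4.9, 2.8], [-7.6, 5.3], [-9.5, 7.2], [-11.4, 9.2], [-13.9, 11.9], [-16.9, 15.4], [-20.2, 19.8], [-23.8, 25.1], [-27.5, 31.4]]
[[-3.6, 7.2], [-6.8, 15.4], [-9.3, 23.8], [-11.2, 32.4], [-12.3, 41.2]] [473.36824978  -7.78617355]
```

```bash
python3 -m handwheel '[[[-2.1,0.4,0,0,0,0,10],[-4.9,2.8,0,0,0,0,10],[-7.6,5.3,0,0,0,0,10],[-9.5,7.2,0,0,0,0,10],[-11.4,9.2,0,0,0,0,10],[-13.9,11.9,0,0,0,0,10],[-16.9,15.4,0,0,0,0,10],[-20.2,19.8,0,0,0,0,10],[-23.8,25.1,0,0,0,0,10],[-27.5,31.4,0,0,0,0,10]]]'; python3 -m handwheel '[[[-3.6,7.2,0,0,0,0,10],[-6.8,15.4,0,0,0,0,10],[-9.3,23.8,0,0,0,0,10],[-11.2,32.4,0,0,0,0,10],[-12.3,41.2,0,0,0,0,10],[-12.5,45,0,0,0,0,10],[-12.5,45,6,0,0,0,10],[-12.5,45,16,0,0,0,10]]]'
python3 look.py
```

```text
time: 9.93
tool_pos: [0.4853, -0.0484, 0.1633]
tool_rot: [[0.956, 0.294, 0.0], [0.294, -0.956, -0.0], [-0.0, 0.0, -1.0]]
contact_force: [-0.3, 0.3, -1.0]
width: 0.0284
finger_force: 59.5
time: 10.6
tool_pos: [0.4729, -0.0036, 0.1791]
tool_rot: [[0.955, 0.295, -0.002], [0.295, -0.955, -0.0], [-0.001, -0.0, -1.0]]
contact_force: [-0.2, -0.0, -1.0]
width: 0.0284
finger_force: 59.5
10.6 scene post_top 155.1 0.108 0.88
10.6 scene stud_top 153.9 0.105 0.79
10.75 top stud_top 146.2 0.106 0.68
10.9 wrist post_top 139.2 0.105 0.95
10.9 wrist stud_top 137.9 0.105 0.89
11.05 [ 0.4731 -0.004   0.179 ]
```

```bash
cat > m.txt <<'E'
10.6 155.1
10.6 153.9
10.75 146.2
10.9 139.2
10.9 137.9
E
cat > fit.py <<'E'
from h import *
import sys
from scipy.optimize import least_squares
from scipy.integrate import solve_ivp
A=np.array([578.,1.]); T0=10.6
# look: python3 fit.py blend lead_mm cam:net ...
blend=int(sys.argv[1]); lead=float(sys.argv[2])
def meas(n,ks):
    c=cam(n); t=env.state()["time"]-.05; L=[]
    for k in ks:
        off,z=(0,.122) if k=="post_top" else (120,.078)
        for d in env.place_of(n,k)[:2]:
            p=w(c,d["at"]); v=p[:2]*1000-A; r=np.hypot(*v)
            if abs(r-105)<14 and abs(p[2]-z)<.02:
                a=np.degrees(np.arctan2(v[1],v[0]))-off; L.append((t,(a+540)%360-180)); print("meas",n,k,round(t,3),round(L[-1][1],1),round(r,1)); break
    with open("m.txt","a") as f:
        for x in L: f.write("%.4f %.2f\n"%x)
    return c
for a in sys.argv[3:]:
    n,ks=a.split(":"); C=meas(n,ks.split(","))
M=np.loadtxt("m.txt")
def theta(x,t):
    th0,w0,a,b=x; s=(w0+a/b)  # clockwise speed, deg/s
    ts=np.log1p(w0*b/a)/b; u=np.minimum(t-T0,ts)
    return th0-(s*(1-np.exp(-b*u))/b-a/b*u)
def res(x):
    e=(M[:,1]-theta(x,M[:,0])+180)%360-180
    return np.r_[e/2,(x[2]-3.4)/1.0,(x[3]-.08)/.025]
f=least_squares(res,[154.5,54,3.4,.08],bounds=([-400,10,.5,.01],[400,90,12,.25]),loss="soft_l1"); x=f.x
s=env.state(); t=s["time"]; p=s["tool_pos"][:2]*1000
dt=1e-3; ts=np.log1p(x[1]*x[3]/x[2])/x[3]
print("fit",np.round(x,3),"resid last",np.round(2*res(x)[:len(M)][-4:],1),"stop t",round(T0+ts,2),"stop th",round(theta(x,T0+ts+5),1))
sp=lambda q:A+105*np.array([np.cos(np.radians(theta(x,q)+120)),np.sin(np.radians(theta(x,q)+120))])
v=(theta(x,t)-theta(x,t+dt))/dt
print("t",round(t,3),"w",round(v,1),"tcp",np.round(s["tool_pos"]*1000,1),"stud now",np.round(sp(t),1),"err",np.round(p-sp(t),1))
for k in range(1,11):
    q=t+k/12; g=sp(q)
    if k>=9: q+= lead*(k-8)/2; g=sp(q)   # lead in s
    b=min(1,k/blend); b=b*b*(3-2*b)
    print(k,np.round(p*(1-b)+g*b-p,1).tolist(),end=";")
print()
E
python3 fit.py 6 .05 scene:post_top,stud_top top:stud_top
```

```text
meas scene stud_top 11.05 130.1 104.3
fit [1.5454e+02 5.5361e+01 3.3980e+00 8.0000e-02] resid last [-0.1  0.9 -0.4 -0.3] stop t 21.03 stop th -94.6
t 11.3 w 50.0 tcp [473.1  -3.9 179.2] stud now [521.8 -87.7] err [-48.7  83.8]
1 [3.1, -5.9];2 [9.5, -19.4];3 [15.6, -34.9];4 [19.3, -47.8];5 [19.9, -54.6];6 [17.4, -53.2];7 [13.7, -47.2];8 [10.4, -41.0];9 [6.9, -32.9];10 [4.1, -24.6];
```

```bash
python3 -m handwheel '[[[3.1,-5.9,0,0,0,0,10],[9.5,-19.4,0,0,0,0,10],[15.6,-34.9,0,0,0,0,10],[19.3,-47.8,0,0,0,0,10],[19.9,-54.6,0,0,0,0,10],[17.4,-53.2,0,0,0,0,10],[13.7,-47.2,0,0,0,0,10],[10.4,-41,0,0,0,0,10],[6.9,-32.9,0,0,0,0,10],[4.1,-24.6,0,0,0,0,10]]]' | head -2
python3 fit.py 2 .05 scene:post_top,stud_top
```

```text
time: 12.13
tool_pos: [0.4767, -0.0272, 0.1794]
meas scene post_top 12.133 85.5 102.6
meas scene stud_top 12.133 83.7 106.1
fit [1.53783e+02 5.09990e+01 3.49600e+00 8.30000e-02] resid last [-0.9 -1.5  1.2 -0.6] stop t 20.17 stop th -58.3
t 12.283 w 38.9 tcp [477.1 -27.4 179.5] stud now [478.4 -32.1] err [-1.3  4.7]
1 [-0.2, 0.5];2 [-1.8, 6.6];3 [-2.8, 12.2];4 [-3.5, 17.8];5 [-3.9, 23.3];6 [-4.1, 28.8];7 [-3.9, 34.2];8 [-3.5, 39.5];9 [-2.5, 46.2];10 [-1.2, 52.7];
```

```bash
sed -i 's#-3.4)/1.0#-4.0)/1.5#; s#-.08)/.025#-.09)/.04#' fit.py
python3 -m handwheel '[[[-0.2,1,0,0,0,0,10],[-1.8,6.6,0,0,0,0,10],[-2.8,12.2,0,0,0,0,10],[-3.5,17.8,0,0,0,0,10],[-3.9,23.3,0,0,0,0,10],[-4.1,28.8,0,0,0,0,10],[-3.9,34.2,0,0,0,0,10],[-3.5,39.5,0,0,0,0,10],[-2.5,46,0,0,0,0,10],[-1.2,52.5,0,0,0,0,10]]]' | head -2
python3 fit.py 2 .05 scene:post_top,stud_top
```

```text
time: 13.12
tool_pos: [0.4762, 0.0247, 0.1793]
meas scene post_top 13.117 50.9 101.5
meas scene stud_top 13.117 51.9 107.8
fit [1.53883e+02 5.22520e+01 4.46700e+00 1.04000e-01] resid last [ 0.7 -1.1 -0.3  0.8] stop t 18.25 stop th -19.8
t 13.267 w 29.2 tcp [476.2  24.5 179.2] stud now [475.8  25.1] err [ 0.3 -0.6]
1 [0.4, 2.4];2 [2.0, 9.0];3 [3.4, 13.0];4 [4.9, 16.8];5 [6.5, 20.5];6 [8.3, 24.1];7 [10.1, 27.5];8 [11.9, 30.8];9 [14.5, 34.8];10 [17.1, 38.5];
```

```bash
python3 -m handwheel '[[[0.7,4,0,0,0,0,10],[2,9,0,0,0,0,10],[3.4,13,0,0,0,0,10],[4.9,16.8,0,0,0,0,10],[6.5,20.5,0,0,0,0,10],[8.3,24.1,0,0,0,0,10],[10.1,27.5,0,0,0,0,10],[11.9,30.8,0,0,0,0,10],[14,34.2,0,0,0,0,10],[16,37.3,0,0,0,0,10]]]' | head -2
python3 fit.py 2 .05 scene:post_top,stud_top
```

```text
time: 14.1
tool_pos: [0.4923, 0.0617, 0.1793]
meas scene post_top 14.1 25.7 100.0
meas scene stud_top 14.1 25.5 107.4
fit [1.53916e+02 5.25180e+01 4.59200e+00 1.07000e-01] resid last [-0.4  0.6  0.2  0. ] stop t 18.07 stop th -16.4
t 14.25 w 21.7 tcp [492.1  61.5 179.2] stud now [495.1  65.4] err [-2.9 -3.9]
1 [2.5, 3.2];2 [7.0, 8.8];3 [9.1, 11.1];4 [11.2, 13.3];5 [13.3, 15.4];6 [15.3, 17.3];7 [17.4, 19.1];8 [19.5, 20.8];9 [22.1, 22.9];10 [24.7, 24.8];
```

```bash
python3 -m handwheel '[[[3,4,0,0,0,0,10],[7,8.8,0,0,0,0,10],[9.1,11.1,0,0,0,0,10],[11.2,13.3,0,0,0,0,10],[13.3,15.4,0,0,0,0,10],[15.3,17.3,0,0,0,0,10],[17.4,19.1,0,0,0,0,10],[19.5,20.8,0,0,0,0,10],[22,22.7,0,0,0,0,10],[24.3,24.5,0,0,0,0,10]]]' | head -2
python3 fit.py 2 .05 scene:post_top,stud_top wrist:
```

```text
time: 15.08
tool_pos: [0.5166, 0.086, 0.1793]
meas scene post_top 15.083 5.1 102.7
meas scene stud_top 15.083 4.8 105.2Traceback (most recent call last):
  File "fit.py", line 20, in <module>
    n,ks=a.split(":"); C=meas(n,ks.split(","))
                         ~~~~^^^^^^^^^^^^^^^^^
  File "fit.py", line 12, in meas
    for d in env.place_of(n,k)[:2]:
             ~~~~~~~~~~~~^^^^^
ValueError: it knows: heatsink, meter, positioner, post_top, probe, probe_tip, screwdriver, spool, stand, stud_top, tin, wrench
```

```bash
python3 fit.py 2 .05
```

```text
fit [1.53808e+02 5.19590e+01 4.34200e+00 1.04000e-01] resid last [ 0.6  0.5 -0.1 -0.4] stop t 18.37 stop th -21.2
t 15.283 w 15.8 tcp [516.4  85.9 179.3] stud now [522.5  90.1] err [-6.1 -4.3]
1 [4.1, 2.7];2 [10.1, 6.6];3 [12.1, 7.7];4 [14.0, 8.7];5 [15.9, 9.6];6 [17.7, 10.5];7 [19.4, 11.3];8 [21.2, 12.0];9 [23.3, 12.9];10 [25.4, 13.7];
```

```bash
python3 -m handwheel '[[[6,4,0,0,0,0,10],[10.1,6.6,0,0,0,0,10],[12.1,7.7,0,0,0,0,10],[14,8.7,0,0,0,0,10],[15.9,9.6,0,0,0,0,10],[17.7,10.5,0,0,0,0,10],[19.4,11.3,0,0,0,0,10],[21.2,12,0,0,0,0,10],[23,12.8,0,0,0,0,10],[25,13.5,0,0,0,0,10]]]' | head -2
python3 fit.py 2 .05 scene:post_top,stud_top
```

```text
time: 16.12
tool_pos: [0.5415, 0.0994, 0.1793]
meas scene post_top 16.117 -7.5 101.7
meas scene stud_top 16.117 -7.2 105.8
fit [1.53934e+02 5.24380e+01 4.65900e+00 1.03000e-01] resid last [-0.8 -1.1  0.2  0.6] stop t 18.08 stop th -17.4
t 16.267 w 9.3 tcp [541.4  99.4 179.3] stud now [540.8  99.2] err [0.7 0.2]
1 [0.3, 0.2];2 [1.9, 0.7];3 [3.0, 1.2];4 [4.2, 1.5];5 [5.2, 1.9];6 [6.2, 2.2];7 [7.1, 2.4];8 [8.0, 2.7];9 [9.0, 3.0];10 [10.0, 3.2];
```

```bash
python3 -m handwheel '[[[0.8,0.3,0,0,0,0,10],[1.9,0.7,0,0,0,0,10],[3,1.2,0,0,0,0,10],[4.2,1.5,0,0,0,0,10],[5.2,1.9,0,0,0,0,10],[6.2,2.2,0,0,0,0,10],[7.1,2.4,0,0,0,0,10],[8,2.7,0,0,0,0,10],[9,3,0,0,0,0,10],[9.5,3.1,0,0,0,0,10]]]' | head -2
python3 fit.py 2 .0 scene:post_top,stud_top top:post_top
```

```text
time: 17.1
tool_pos: [0.551, 0.1025, 0.1793]
meas scene post_top 17.1 -14.1 102.4
meas scene stud_top 17.1 -13.5 107.4
meas top post_top 17.25 -15.2 105.8
fit [1.53984e+02 5.25580e+01 4.86500e+00 9.90000e-02] resid last [ 0.2  0.1  0.8 -0.3] stop t 17.95 stop th -16.1
t 17.35 w 3.0 tcp [550.8 102.4 179.3] stud now [551.2 102.5] err [-0.3 -0.1]
1 [0.4, 0.1];2 [1.1, 0.3];3 [1.4, 0.4];4 [1.6, 0.4];5 [1.8, 0.5];6 [1.9, 0.5];7 [1.9, 0.5];8 [1.9, 0.5];9 [1.9, 0.5];10 [1.9, 0.5];
```

```bash
python3 -m handwheel '[[[0.6,0.1,0,0,0,0,10],[1.1,0.3,0,0,0,0,10],[1.4,0.4,0,0,0,0,10],[1.6,0.4,0,0,0,0,10],[1.8,0.5,0,0,0,0,10],[1.9,0.5,0,0,0,0,10],[1.9,0.5,0,0,0,0,10],[1.9,0.5,0,0,0,0,10],[1.9,0.5,0,0,0,0,10],[1.9,0.5,0,0,0,0,10]]]' | head -2
python3 - <<'E'
from h import *
for n in("scene","wrist","scene"):
    c=cam(n); print(n,env.state()["time"])
    if n!="top": cv2.imwrite(f"pics/{n}9.png",c["img"])
    for t in("probe_tip","post_top","stud_top"): print(t,[np.round(w(c,d["at"])*1000).tolist() for d in env.place_of(n,t) if w(c,d["at"])[2]>.05])
    A=np.array([578.,1])
s=env.state(); print(s["tool_pos"],s["contact_force"])
E
python3 fit.py 2 0 top:post_top scene:post_top wrist:stud_top
python3 -c "
import cv2,numpy as np
a=cv2.imread('pics/scene9.png')[160:320,230:430]; b=cv2.imread('pics/wrist9.png')
cv2.imwrite('pics/both.png',np.hstack([cv2.resize(a,(400,320)),cv2.resize(b,(400,320))]))"
```

```text
time: 18.18
tool_pos: [0.5528, 0.1029, 0.1793]
scene 18.2333
probe_tip [[553.0, 102.0, 100.0], [552.0, 103.0, 77.0]]
post_top [[678.0, -30.0, 123.0]]
stud_top [[548.0, 103.0, 78.0]]
wrist 18.4333
probe_tip []
post_top []
stud_top [[553.0, 104.0, 76.0]]
scene 18.6333
probe_tip [[549.0, 104.0, 104.0]]
post_top [[678.0, -30.0, 122.0]]
stud_top [[552.0, 104.0, 78.0]]
[0.5527585  0.10294754 0.17928758] [ 0.61561946 -0.03058811 -0.77306228]
meas top post_top 18.783 -14.9 107.5
meas scene post_top 18.883 -18.8 103.4
meas wrist stud_top 18.983 -16.9 107.4
fit [1.53973e+02 5.25910e+01 4.71800e+00 1.03000e-01] resid last [-0.   1.7 -2.2 -0.3] stop t 18.02 stop th -16.6
t 19.083 w 0.0 tcp [552.8 102.9 179.3] stud now [553.6 103.1] err [-0.9 -0.2]
1 [0.4, 0.1];2 [0.9, 0.2];3 [0.9, 0.2];4 [0.9, 0.2];5 [0.9, 0.2];6 [0.9, 0.2];7 [0.9, 0.2];8 [0.9, 0.2];9 [0.9, 0.2];10 [0.9, 0.2];
```

View pics/both.png

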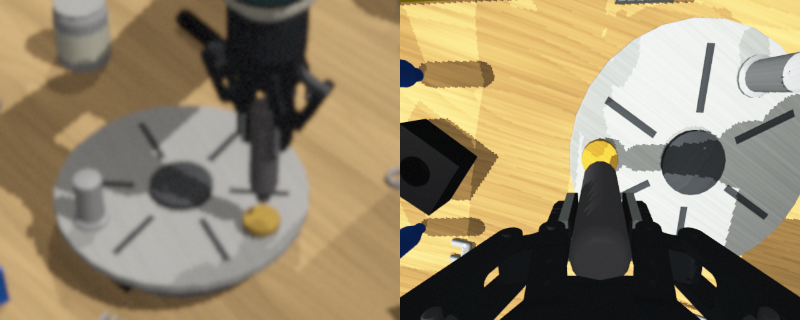

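The scene view (left) shows the probe upright with its tip at (262,195), just above the stud at (262,220). The wrist view (right) shows the stud at (600,153), in line with the tip. I'll hold the pose and confirm that the table has stopped.

```bash
python3 -m handwheel '[[[0,0,0,0,0,0,10],[0,0,0,0,0,0,10],[0,0,0,0,0,0,10],[0,0,0,0,0,0,10],[0,0,0,0,0,0,10],[0,0,0,0,0,0,10],[0,0,0,0,0,0,10],[0,0,0,0,0,0,10],[0,0,0,0,0,0,10],[0,0,0,0,0,0,10]]]'
python3 - <<'E'
from h import *
a=cv2.imread("pics/scene9.png").astype(int); b=cam("scene")["img"].astype(int); d=abs(a-b).max(2); d2=abs(cv2.imread("pics/scene2.png").astype(int)-b).max(2)
print(d[190:310,250:390].mean(),d[190:310,250:390].max(),"bench noise",d[300:400,150:250].mean(),d[300:400,150:250].max())
ok=d[190:310,250:390].max()<30
print(ok)
if ok: print(env.sign_off())
E
```

```text
time: 19.92
tool_pos: [0.5528, 0.103, 0.1793]
tool_rot: [[0.956, 0.294, 0.0], [0.294, -0.956, 0.0], [0.0, -0.0, -1.0]]
contact_force: [0.1, -0.1, -1.6]
width: 0.0283
finger_force: 59.5
2.373452380952381 22 bench noise 3.1538 22
True
the job is handed in; nothing more can be done
None
```

I handed the job in at about 20 s: the table was pushed clockwise to about 53–55°/s (one turn in 6.5–7 s), and the probe followed the stud, tip about 2.5 cm above it, for roughly 6 s until it stopped, and is now held still over it.

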